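# Chuck a brass plug in the swing-plate drill jig

## Robot

A 6-joint arm with a two-finger parallel gripper is mounted at the origin on the work surface. World frame = base frame: x ahead of the robot, y to its left, z up, the work surface at z = 0. Lengths are in m, angles in rad, forces in N, time in s.
With the tool pointing down it reaches from about 0.325 to 0.875 m from the base axis. Payload 4.4 kg.
Tool frame: the origin (TCP) lies midway between the tips of the shut fingers; the grasp point (between the pads) lies 19 mm behind it; z points along the fingers, y is the line along which they close (so a half turn about z gives the same grasp; the last joint's range is limited). The gripper opens to 85 mm and grips with 20 to 120 N. Pads are 22 mm wide; open, the fingers measure 114 mm over their backs; the gripper's body (76 mm by 85 mm) begins 54 mm behind the grasp point. The pads swing forward as they close: fully open they stand 13 mm farther back than shut.
Start: joints at [1.113, 0.207, 1.542, -0, 1.393, -0.15], TCP at [0.174, 0.548, 0.195] pointing down, gripper open.
Joint ranges: [-2.73, 2.73], [-0.86, 2.22], [0.23, 2.46], [-1.11, 4.25], [0.08, 2.63], [-2.82, 2.82]. Speed limits (rad/s): [2.79, 2.79, 3.14, 3.14, 3.14, 3.14].

## Interface

Orientations are given as [roll, pitch, yaw] about the fixed x, y, z axes, in that order (R = Rz(yaw) Ry(pitch) Rx(roll)).
In Python, from cell import r gives the robot as it stands.
- The arm moves only by the shell command python3 -m crank 'ROWS' [OPENING] [FORCE]. ROWS is JSON, a list of rows, each a list of 4 numbers: the shift along the tool's x, y, z in m, then the turn about the tool's z in rad. In form: [[tx, ty, tz, roll], ...]. A call has 1 to 8 rows; each row is the pose to reach, as a shift and turn from the pose commanded when the call began, along the tool's axes at that moment; what a row does not reach only later rows make up. A row lasts 1/8 s, in which the tool goes at most 62.5 mm and 10.7 degrees, less where a joint would pass 70% of its speed; a pose out of reach is approached as far as the arm can. A call with a gripper value outside its range is refused whole. OPENING is the gripper's target within -1 to 1 (fully open at 1, half-way at 0, shut at -1), set as the call begins (- or left out, the last holds). The fingers move at their own pace and stop on an object; FORCE is the grip in N (left out, the last holds). Time passes only in rows, so rows that repeat a pose let the fingers close. It gives the time, the measured TCP pose, the force, the opening and the grip force at its end, in the units of the state.
- r.get_obs(): the state, without advancing time (a new reading comes with each control period).
- r.grab_frame(name): name is "side" or "top"; returns a dict with "img" (384x512x3 uint8, red, green, blue), "K" (3x3 intrinsics, pixels), "k1" (the pictures are not rectified: a ray, as slopes to the right and down, at radius r is drawn at 1 + k1 r^2 times it, then the intrinsics apply), "origin" and "orientation" of the camera in the world. Camera axes: x right, y down, z forward; pixel columns grow to the right and rows downward; lengths in m; the calibration is good to about 2 mm. A picture is of the moment at which its call begins. There is no depth.
- r.sign_off(): hands the job in; it is judged then, once.
Trained networks look in a picture, given as the dict that the camera call returned (one of the last four; its "shot" number tells which), for a name from the list of things; names that differ only in an ending like _2 or _b are one class to them, and where a whole thing is asked for, a point or a joint stands for the part that bears it (a point fixed in the world has none). Each returns a list of dicts, best first, with "conf" (0 to 1); they miss things now and then, are a little off and sometimes report something else, mostly with a low value. They report only what shows in the picture. A call takes as long as a camera call. They do not tell look-alikes from the thing itself.
- r.boxes_of(thing, picture): "extent" ([centre column, centre row, width, height] in pixels, round what is visible of it).
The state is a dict: "time_s": time; "qpos": joint angles; "joint_velocities": joint speeds; "tau": joint torques, N m; "ee_pos": TCP position; "tool_rot": TCP orientation; "force": force on the tool from outside, world axes, zero at the start; "ft_torque": the same for the moment, N m; "gripper_width": finger opening in m; "finger_force": force on a finger pad.
Only numpy, scipy, OpenCV 4.12 (cv2) and the standard library are available. Lean on these libraries where they do the work, as an engineer would, in place of code of your own. Each camera call takes 0.05 s, during which the arm holds its last target. There are 200 camera calls.

## Task

Set the brass hex-headed plug up in the drill jig for its jet hole to be drilled: stand it shank-down between the open jaws on the chuck floor, turn the chuck's knurled sleeve clockwise, with as many fresh grips as it takes, until the jaws hold the plug firmly, going by feel and not forcing it, because the brass is soft. Then push the swing plate round on its pivot until it is fully home against its stop, with the drill bush over the plug. Leave the other parts on the bench alone.

Things in the scene. Friction and masses are not known exactly. Their poses are not given: they have to be found in the camera images.
- jig: Drill jig screwed to the bench. Origin: on the upright chuck axis at bench level; z up; +y points from the chuck to the pivot post. Grey base plate 12 mm thick, 130 mm in x (+-65), y -65 to +175 mm; four 16 mm cap screws stand 6 mm above it at x +-50, y -50 and +160. On the origin stands the three-jaw chuck in its knurled sleeve.
- chuck_floor (a point): Centre of the flat floor between the three jaws, 36 mm above the bench; the plug's foot stands here. Jaws: at headings 0, 120, 240 degrees of the jig's x axis, tops 63 mm above the bench, moving in together 2.5 mm per radian of the sleeve clockwise seen from above. At the start a circle of 27 to 32.5 mm diameter is free between them.
- sleeve_mid (a point): On the chuck axis, 45 mm above the bench: grip height of the knurled sleeve (56 mm outside, 48 inside diameter, 24 to 62 mm above the bench). 0.22 N m of friction, turning or stopped; from where the jaws bite the turning torque climbs about 0.05 N m per 0.1 rad (a stopped reading is less). 0.4 to 0.7 is firmly tight, above 0.95 crushes the brass. Let go, it may ease back, then stays.
- pivot (a point): Centre of the swing plate's pivot screw at the plate's mid-thickness, 104 mm above the bench, 135 mm from the chuck axis. Pivot post 24 mm in diameter (collar 32 mm under the plate); the screw head reaches 116 mm above the bench.
- bush (a point): Centre of the dark drill bush (20 mm diameter, 97 to 112 mm above the bench) in the swing plate, 135 mm from the pivot; turns with the plate. The plate is a flat steel bar 34 mm wide, 8 mm thick (100 to 108 mm above the bench), reaching 160 mm from the pivot past the bush. It swings level, stays where left, and takes 1 to 2 N to push near the bush.
- plate (a joint): Swing angle of the plate (rad), anticlockwise seen from above: 0 when home against its stop, the bush over the chuck axis; starts swung out at 1.6 to 2.1. Push it clockwise (seen from above) to bring it home.
- plug_mid (a point): Centre of the loose brass plug, half-way up its 54 mm; it stands upright. From the foot: shank 18 mm diameter, 30 mm long; hexagon head 27 mm across flats, 20 mm tall (30 to 50 mm above the foot); boss 16 mm across, 4 mm tall. Two hexagon flats face its +x and -x, the others every 60 degrees. About 0.18 kg.
- plug_foot (a point): Centre of the plug's foot, the lower end of its shank, 27 mm below its centre.
- spanner: Bystander: steel spanner lying flat, 170 mm long.
- handwheel: Bystander: black plastic valve handwheel lying flat, 74 mm across, 22 mm high.
- elbow: Bystander: brass pipe elbow standing on its hexagon, 40 mm high.
There are look-alikes about, which are no part of the job. Leave any black look-alike of the part that bears plug_mid alone.

How it is judged:
By the outcome, as a careful person would: the job done as asked, in the order asked, and still so for the second after the job is handed in, with the robot touching nothing.
It also fails if it takes over 69 s, if anything falls off the work surface, if the arm or the gripper's body presses on something with over 40 N, if the wrist force passes 120 N, or if a joint passes its speed limit or range.

## Working session

There is one attempt and no reset: what is moved stays moved. The work goes in short steps, Python scripts to look and compute and a shell command to move; the robot and the scene stay as the last step left them, time stands still between calls to the robot, and variables do not carry over. Pictures are saved under pics/ and viewed, at most 10 in all, crops included, and the job is handed in when it is done.

```bash
mkdir -p pics; ls; cat > h.py <<'E'
import numpy as np, cv2
from scipy.spatial.transform import Rotation as R
from cell import r
def rot(o):
    o=np.array(o,float)
    if o.shape==(3,3): return o
    return R.from_euler('xyz',o).as_matrix() if o.size==3 else R.from_quat(o).as_matrix()
def dist(f): return np.array([f['k1'],0,0,0],float)
def proj(f,P):
    Rm=rot(f['orientation']); P=np.atleast_2d(np.array(P,float))
    c=(P-np.array(f['origin']))@Rm
    return cv2.projectPoints(c,np.zeros(3),np.zeros(3),np.array(f['K'],float),dist(f))[0].reshape(-1,2)
def ray(f,uv):
    n=cv2.undistortPoints(np.array(uv,float).reshape(-1,1,2),np.array(f['K'],float),dist(f)).reshape(-1,2)
    return np.c_[n,np.ones(len(n))]@rot(f['orientation']).T
def atz(f,uv,z):
    d=ray(f,uv); o=np.array(f['origin']); return o+d*((z-o[2])/d[:,2])[:,None]
def save(f,n,crop=None,s=1):
    im=f['img'][:,:,::-1]
    if crop: im=im[crop[1]:crop[3],crop[0]:crop[2]]
    cv2.imwrite('pics/'+n,cv2.resize(im,None,fx=s,fy=s,interpolation=cv2.INTER_CUBIC))
E
cat > a.py <<'E'
from h import *
t=r.grab_frame('top'); s=r.grab_frame('side')
for f,n in((t,'top'),(s,'side')):
    print(n,f['origin'],f['orientation'],f['K'],f['k1'])
    for k in['jig','plug_mid','plate','bush','spanner','handwheel','elbow']:
        for b in r.boxes_of(k,f)[:4]: print(k,np.round(b['extent'],1),round(b['conf'],2))
save(t,'top0.png',s=1.5);save(s,'side0.png',s=1.5)
o=r.get_obs(); print(o)
E
python3 a.py
```

```text
pics
top [ 0.35217084 -0.02360333  1.19502058] [-2.93870076e+00 -3.36510093e-04 -1.62384184e+00] [[432.75888041   0.         254.2749216 ]
 [  0.         432.75888041 186.2506434 ]
 [  0.           0.           1.        ]] 0.056676716894121036
jig [236.2 212.1 119.8  81.9] 0.75
plug_mid [343.6 210.8   6.5   9.7] 0.52
plug_mid [364.8 226.8  15.3  11.6] 0.41
plate [201.1 196.   45.9  56.8] 0.84
bush [201.9 197.2  50.3  53.7] 0.96
handwheel [294.4 148.8  28.3  30. ] 0.94
handwheel [127.1 232.2  23.4  52.7] 0.33
elbow [350.9 163.2  10.2  13.4] 0.7
side [ 0.36717824 -0.60989752  0.78310273] [-2.41775925  0.00624897 -0.38931189] [[383.71265155   0.         259.10987543]
 [  0.         383.71265155 192.85586635]
 [  0.           0.           1.        ]] -0.0240611049497527
jig [227.4 198.9  84.6 129.5] 0.91
plug_mid [267.2 300.2  17.9  21.2] 0.62
plug_mid [225.4 319.9  17.1  20.6] 0.6
plug_mid [256.4 330.   17.8  19. ] 0.56
plate [224.6 155.9  47.3  47. ] 0.62
plate [317.5 231.9  24.8  32.9] 0.23
bush [223.4 157.3  43.2  45.4] 0.65
spanner [180.1 143.3  48.1  28.3] 0.56
handwheel [317.9 232.2  29.4  31.4] 0.88
handwheel [230.8 200.2  82.1 126.5] 0.17
elbow [327.4 297.1  16.3  15.9] 0.65
{'time_s': 0.8, 'qpos': array([ 1.11351750e+00,  2.06576083e-01,  1.54145904e+00,  1.22591862e-05,
        1.39348633e+00, -1.50471874e-01]), 'joint_velocities': array([ 5.04807792e-04, -8.59971791e-04, -5.20040631e-05, -6.00954159e-04,
        2.85763139e-03,  3.90526431e-04]), 'tau': array([-5.25181731e-04, -3.83004034e+01, -2.91951585e+01, -4.39809510e-04,
        5.86349652e-04,  1.62285151e-06]), 'ee_pos': array([0.17366436, 0.54817979, 0.19541473]), 'tool_rot': array([ 3.14152045e+00, -1.25772068e-06,  2.83478353e+00]), 'force': array([ 0.61279375, -0.0948487 , -0.26611843]), 'ft_torque': array([-0.03273399,  0.03069771,  0.04472992]), 'finger_force': 0.0, 'gripper_width': 0.08549869844864309}
```

View pics/top0.png

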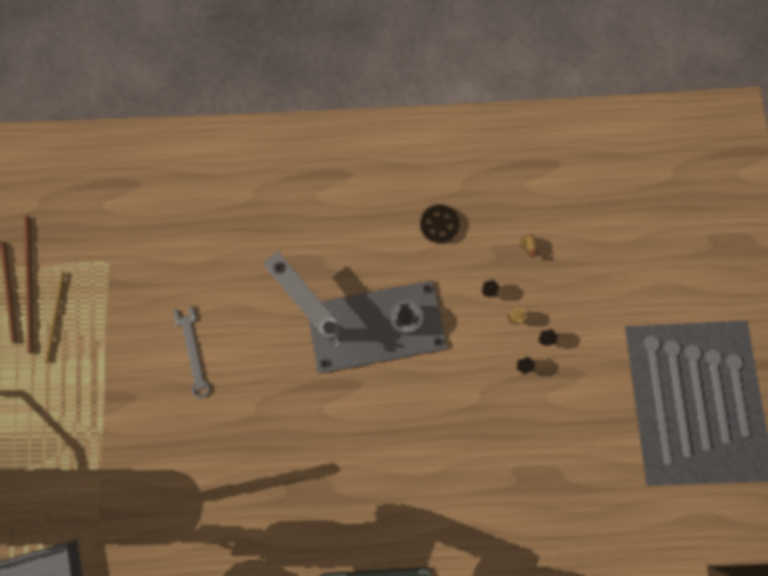

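View pics/side0.png

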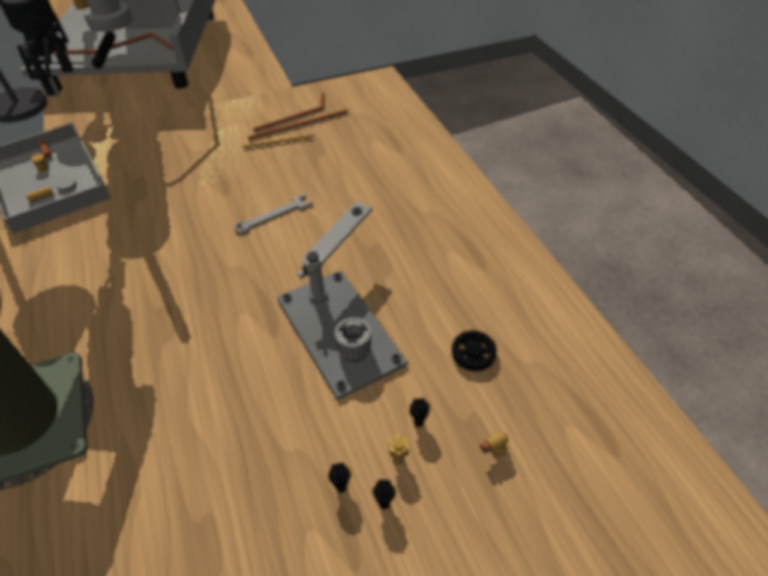

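Top view: candidates for the plug are black pieces at (327,192), (365,225) and (351,243), the brass plug at (345,211), and the brass elbow at (353,163). By its description it is the brass one at (345,211), which is (265,300) in the side view. The chuck is at (271,211), pivot at (219,218), and bush end at (186,178). I'll check the choice in a close crop and measure.

```bash
cat > b.py <<'E'
from h import *
from scipy.optimize import least_squares
t=r.grab_frame('top'); s=r.grab_frame('side')
def pad(f,c,h,n):
    im=f['img'][c[1]-h:c[1]+h,c[0]-h:c[0]+h,::-1]; return cv2.resize(im,(n,n),interpolation=cv2.INTER_CUBIC)
cv2.imwrite('pics/crop0.png',np.vstack([np.hstack([pad(t,(345,211),22,300),pad(s,(265,300),22,300)]),np.hstack([pad(t,(262,212),40,300),pad(s,(232,222),40,300)])]))
def tri(ut,us):
    dt,ds=ray(t,ut)[0],ray(s,us)[0]; A=np.c_[dt,-ds]; b=np.array(s['origin'])-np.array(t['origin'])
    k=np.linalg.lstsq(A,b,rcond=None)[0]; p,q=np.array(t['origin'])+k[0]*dt,np.array(s['origin'])+k[1]*ds
    return (p+q)/2,np.linalg.norm(p-q)
def bl(f,c,h=14):
    im=f['img'][c[1]-h:c[1]+h,c[0]-h:c[0]+h].astype(int); hsv=cv2.cvtColor(im.astype(np.uint8),cv2.COLOR_RGB2HSV)
    return hsv
print('plug',tri([344,210.8],[266.5,300.2]),atz(t,[[344,210.8]],.04),atz(s,[[266.5,300.2]],.03))
print('chuck top',atz(t,[[270.7,211.3]],.062),atz(s,[[234.7,222.5]],.062))
print('pivot',atz(t,[[219,218]],.116),atz(s,[[208.5,172]],.116))
print('bush',atz(t,[[186.5,178.5]],.112),atz(s,[[238,141]],.112))
sc=[[428/1.5,288.5/1.5],[439/1.5,342/1.5],[325/1.5,363.5/1.5]]
print('screws',atz(t,sc,.018)); print('side',atz(s,[[396/1.5,358/1.5],[341/1.5,386/1.5],[287/1.5,298/1.5],[338/1.5,277/1.5]],.018))
E
python3 b.py
```

```text
plug (array([ 0.51329962, -0.27644653,  0.02887689]), np.float64(0.004704125105507206)) [[ 0.50942175 -0.27374586  0.04      ]] [[ 0.51546395 -0.27699675  0.03      ]]
chuck top [[ 0.51517234 -0.07607675  0.062     ]] [[ 0.51670249 -0.082446    0.062     ]]
pivot [[0.49738417 0.0568453  0.116     ]] [[0.49885415 0.04761377 0.116     ]]
bush [[0.60406394 0.13645343 0.112     ]] [[0.60643916 0.13196267 0.112     ]]
screws [[ 0.57223147 -0.12177464  0.018     ]
 [ 0.47263648 -0.13497712  0.018     ]
 [ 0.44489599  0.07279817  0.018     ]]
side [[ 0.57442806 -0.12314399  0.018     ]
 [ 0.47559417 -0.13877998  0.018     ]
 [ 0.44702583  0.06731283  0.018     ]
 [ 0.54604605  0.08030738  0.018     ]]
```

View pics/crop0.png

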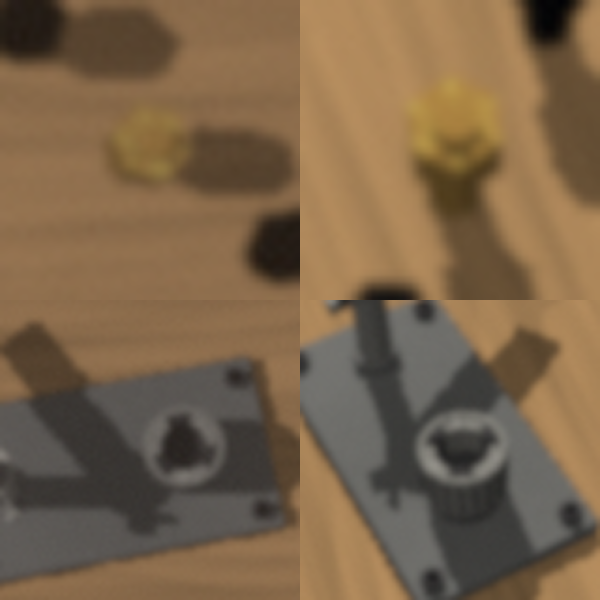

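The crop confirms it: brass hex head, shank down, at top (345,210) and side (266,297), with black look-alikes around it. Next I fit the jig and plug poses and the hexagon's yaw, and prepare a helper for tool-frame shifts.

```bash
cat >> h.py <<'E'
def delta(pos,yaw):
    "tool-frame row to reach world pos/yaw (tool down)"
    o=r.get_obs(); T=rot(o['tool_rot']); d=T.T@(np.array(pos)-o['ee_pos'])
    y=o['tool_rot'][2]; a=-(yaw-y)
    return np.round([*d,a],4), 'wrapped',round((a+np.pi/2)%np.pi-np.pi/2,3),'q6',round(o['qpos'][5],3)
E
cat > c.py <<'E'
from h import *
from scipy.optimize import least_squares
t=r.grab_frame('top'); s=r.grab_frame('side')
loc=lambda P,p:np.c_[P[:,:2]@np.array([[np.cos(p[2]),np.sin(p[2])],[-np.sin(p[2]),np.cos(p[2])]])+p[:2],P[:,2]]
PT=np.array([[50,-50,18],[-50,-50,18],[-50,160,18],[0,0,62],[0,135,116]])/1e3; UT=np.array([[285.3,192.3],[292.7,228],[216.7,242.3],[271.1,211.2],[219,218]])
PS=np.array([[50,-50,18],[-50,-50,18],[-50,160,18],[50,160,18],[0,0,62],[0,135,116]])/1e3; US=np.array([[264,238.7],[227.3,257.3],[191.3,198.7],[225.3,184.7],[235.1,222],[208.5,171.7]])
w=np.array([.515,-.079,.13])
for nm,c in(('top',[(t,PT,UT)]),('side',[(s,PS,US)]),('both',[(t,PT,UT),(s,PS,US)])):
    q=least_squares(lambda p:np.concatenate([(proj(f,loc(P,p))-U).ravel() for f,P,U in c]),w,loss='soft_l1'); print(nm,np.round(q.x,4),round(np.sqrt(np.mean(q.fun**2)),2))
def mask(f):
    h=cv2.cvtColor(f['img'],cv2.COLOR_RGB2HSV).astype(float); return h
def hexp(x,y,a):
    k=np.arange(6)*np.pi/3+np.pi/6+a; R_=.0135/np.cos(np.pi/6)
    return [np.array([[x+R_*np.cos(i),y+R_*np.sin(i),z] for i in k for z in(.03,.05)]),np.array([[x+.009*np.cos(i),y+.009*np.sin(i),z] for i in np.linspace(0,6.28,16) for z in(0,.03)])]
def sil(f,x,y,a,c,h=16,S=8):
    m=np.zeros((2*h*S,2*h*S),np.uint8)
    for P in hexp(x,y,a):
        u=((proj(f,P)+.5-np.array(c)+h)*S); cv2.fillConvexPoly(m,cv2.convexHull(u.astype(np.float32)).astype(np.int32),1)
    return cv2.resize(cv2.GaussianBlur(m.astype(np.float32),(0,0),.6*S),(2*h,2*h),interpolation=cv2.INTER_AREA)
for nm,f,c in(('top',t,(345,211)),('side',s,(265,300))):
    h=16; im=f['img'][c[1]-h:c[1]+h,c[0]-h:c[0]+h].astype(float); hs=cv2.cvtColor(im.astype(np.uint8),cv2.COLOR_RGB2HSV)
    m=((hs[...,0]>17)&(hs[...,0]<32)&(hs[...,1]>125)).astype(np.uint8)
    n,l,st,ce=cv2.connectedComponentsWithStats(m); i=1+np.argmax(st[1:,4]); print(nm,'mask',st[i],ce[i]+np.array(c)-h)
    mm=cv2.GaussianBlur((l==i).astype(np.float32),(0,0),.5); best=[]
    for a in np.deg2rad(np.arange(0,60,5)):
        q=min(((np.sum((sil(f,x,y,a,c)-mm)**2),x,y) for x in np.arange(.504,.522,.0015) for y in np.arange(-.284,-.264,.0015)))
        best.append((round(float(q[0]),2),round(np.rad2deg(a)),*np.round(q[1:],4)))
    print(sorted(best)[:5],sorted(best)[-1])
for uv in([327,192],[365.3,225],[351,243]): print('black',atz(t,[uv],.045))
E
python3 c.py
```

```text
top [ 0.5157 -0.0781  0.1349] 0.26
side [ 0.5181 -0.0828  0.1377] 0.41
both [ 0.5172 -0.0804  0.135 ] 0.76
top mask [10 10 11 11 88] [344.25  209.875]
[(12.18, 45, np.float64(0.5115), np.float64(-0.275)), (12.26, 40, np.float64(0.5115), np.float64(-0.275)), (12.32, 50, np.float64(0.5115), np.float64(-0.275)), (12.5, 35, np.float64(0.5115), np.float64(-0.275)), (12.85, 55, np.float64(0.513), np.float64(-0.275))] (13.83, 15, np.float64(0.5115), np.float64(-0.275))
side mask [  9   5  15  21 209] [265.22966507 297.99521531]
[(11.0, 45, np.float64(0.5145), np.float64(-0.2735)), (11.06, 50, np.float64(0.5145), np.float64(-0.2735)), (11.28, 55, np.float64(0.5145), np.float64(-0.2735)), (12.18, 0, np.float64(0.5145), np.float64(-0.2735)), (12.53, 40, np.float64(0.5145), np.float64(-0.2735))] (14.15, 15, np.float64(0.5145), np.float64(-0.2735))
black [[ 0.56216462 -0.2318843   0.045     ]]
black [[ 0.46797992 -0.32515     0.045     ]]
black [[ 0.42262479 -0.28270105  0.045     ]]
```

Plug at about (0.513, -0.275), with a flat normal near 106° and that direction clear of the black parts. Jig at (0.517, -0.080), yaw 0.135. I'm setting off now.

```bash
python3 -c "
from h import *
print(delta([.513,-.275,.15],3.42))"; python3 -m crank 2>&1 | tail -5
```

```text
(array([-0.5721, -0.6822,  0.0454, -0.5852]), 'wrapped', np.float64(-0.585), 'q6', np.float64(-0.151))
invalid input
```

```bash
python3 -m crank '[[-0.57,-0.68,0.0,-0.585],[-0.57,-0.68,0.0,-0.585],[-0.57,-0.68,0.0,-0.585],[-0.57,-0.68,0.0,-0.585],[-0.57,-0.68,0.0,-0.585],[-0.57,-0.68,0.0,-0.585],[-0.57,-0.68,0.0,-0.585],[-0.57,-0.68,0.0,-0.585]]' 0.2 40; python3 -c "
from h import *
print(delta([.513,-.275,.12],3.42))"
```

```text
time_s: 2.0
ee_pos: [0.3612, 0.0939, 0.1961]
tool_rot: [-3.141, 0.002, -2.863]
force: [0.7, 1.1, 1.0]
gripper_width: 0.0512
finger_force: 0.0
(array([-0.0444, -0.3964,  0.0763, -6.2832]), 'wrapped', np.float64(-0.0), 'q6', np.float64(-1.828))
```

```bash
python3 -m crank '[[-0.043,-0.39,0.07,0],[-0.043,-0.39,0.07,0],[-0.043,-0.39,0.07,0],[-0.043,-0.39,0.07,0],[-0.043,-0.39,0.07,0],[-0.043,-0.39,0.07,0],[-0.043,-0.39,0.07,0],[-0.043,-0.39,0.07,0]]'; cat > d.py <<'E'
from h import *
print(delta([.513,-.275,.12],3.42-2*np.pi))
t=r.grab_frame('top'); s=r.grab_frame('side')
def pad(f,c,h,n):
    im=f['img'][c[1]-h:c[1]+h,c[0]-h:c[0]+h,::-1]; return cv2.resize(im,(n,n),interpolation=cv2.INTER_CUBIC)
o=r.get_obs(); print(proj(t,[o['ee_pos']]),proj(s,[o['ee_pos']]))
cv2.imwrite('pics/crop1.png',np.hstack([pad(t,(345,211),32,390),pad(s,(265,290),36,390)]))
E
python3 d.py
```

```text
time_s: 3.0
ee_pos: [0.509, -0.2691, 0.1248]
tool_rot: [3.141, -0.001, -2.866]
force: [-0.3, -0.2, -1.0]
gripper_width: 0.0514
finger_force: 0.0
(array([-0.0023, -0.0068,  0.0048, -0.0026]), 'wrapped', np.float64(-0.003), 'q6', np.float64(-2.483))
[[348.23475474 206.28375055]] [[261.56556427 274.64909051]]
```

View pics/crop1.png

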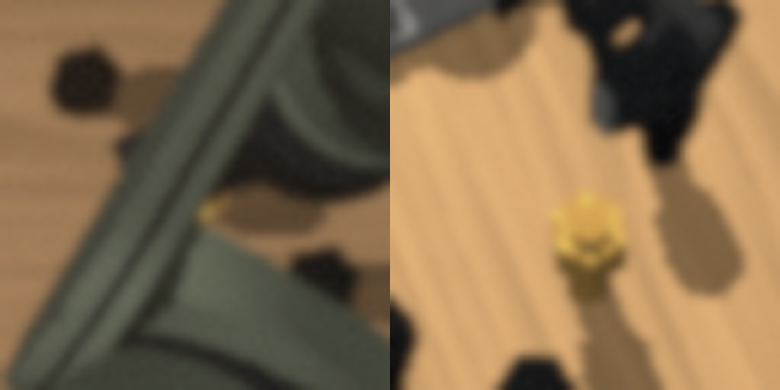

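```bash
cat > e.py <<'E'
from h import *
s=r.grab_frame('side'); o=r.get_obs(); T=rot(o['tool_rot'])
for z in(0,-.006):
  for y in(-.04,-.026,0,.026,.04):
    p=o['ee_pos']+T@np.array([0,y,z]); u=proj(s,[p])[0]; print(z,y,np.round(p,3),u.round(1),'crop',np.round([(u[0]-229)*5.42+390,(u[1]-254)*5.42],0))
print(o['tool_rot'],o['ee_pos'],o['joint_velocities'].round(2)); save(s,'s2.png',(200,210,330,340),4.5)
E
python3 e.py
```

```text
0 -0.04 [ 0.52  -0.305  0.126] [274.8 289.2] crop [638. 191.]
0 -0.026 [ 0.516 -0.291  0.126] [270.1 283.9] crop [613. 162.]
0 0 [ 0.509 -0.266  0.126] [261.5 274.4] crop [566. 111.]
0 0.026 [ 0.501 -0.241  0.126] [253.3 265.2] crop [521.  61.]
0 0.04 [ 0.498 -0.228  0.126] [248.9 260.3] crop [498.  34.]
-0.006 -0.04 [ 0.52  -0.305  0.132] [274.9 287.7] crop [639. 183.]
-0.006 -0.026 [ 0.516 -0.291  0.132] [270.1 282.4] crop [613. 154.]
-0.006 0 [ 0.509 -0.266  0.132] [261.5 272.8] crop [566. 102.]
-0.006 0.026 [ 0.501 -0.241  0.132] [253.2 263.6] crop [521.  52.]
-0.006 0.04 [ 0.498 -0.228  0.132] [248.9 258.7] crop [498.  26.]
[ 3.14080571e+00 -1.99212796e-04 -2.86277423e+00] [ 0.50863165 -0.26643207  0.12556912] [ 0.01 -0.01  0.01 -0.   -0.   -0.  ]
```

View pics/s2.png

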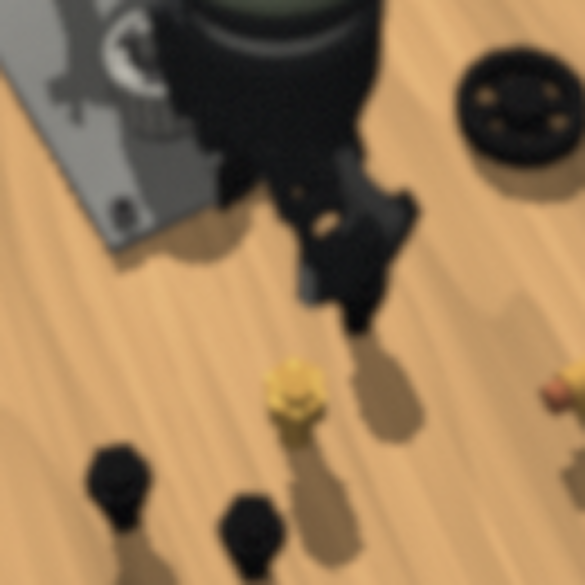

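The side view shows the near fingertip at about (273,281), where the calibration predicts it. The plug at (266,297) is clear of the fingers' way down.

```bash
python3 -c "
from h import *
print(delta([.513,-.2745,.029],3.42-2*np.pi))"
```

```text
(array([-0.002 , -0.009 ,  0.0966,  0.0004]), 'wrapped', np.float64(0.0), 'q6', np.float64(-2.483))
```

```bash
python3 -m crank '[[-0.002,-0.009,0.03,0],[-0.002,-0.009,0.06,0],[-0.002,-0.009,0.08,0],[-0.002,-0.009,0.09,0],[-0.002,-0.009,0.0966,0],[-0.002,-0.009,0.0966,0],[-0.002,-0.009,0.0966,0]]'; python3 -m crank '[[0,0,0,0],[0,0,0,0],[0,0,0,0],[0,0,0,0]]' -0.8 40
```

```text
time_s: 4.03
ee_pos: [0.5141, -0.2761, 0.0299]
tool_rot: [-3.14, 0.001, -2.863]
force: [-0.1, -0.0, -0.5]
gripper_width: 0.0514
finger_force: 0.0
time_s: 4.53
ee_pos: [0.5133, -0.2756, 0.0289]
tool_rot: [3.142, -0.0, -2.863]
force: [0.5, 0.6, 0.3]
gripper_width: 0.0087
finger_force: 0.0
```

The fingers closed on nothing, so I'm looking again.

```bash
cat > f.py <<'E'
from h import *
s=r.grab_frame('side'); t=r.grab_frame('top'); o=r.get_obs()
print(proj(s,[o['ee_pos']]),proj(t,[o['ee_pos']]))
for f in(s,t):
  for b in r.boxes_of('plug_mid',f): print(np.round(b['extent'],1),round(b['conf'],2))
a=cv2.resize(s['img'][230:340,205:335,::-1],None,fx=3.5,fy=3.5,interpolation=cv2.INTER_CUBIC)
b=cv2.resize(t['img'][170:280,305:395,::-1],None,fx=3.5,fy=3.5,interpolation=cv2.INTER_CUBIC)
cv2.imwrite('pics/m3.png',np.hstack([a,b]))
E
python3 f.py
```

```text
[[265.29224929 300.23531546]] [[343.71514998 209.94680591]]
[267.1 300.6  16.5  15.5] 0.7
[254.9 328.3  16.9  21.6] 0.69
[227.1 318.2  17.3  20. ] 0.69
[216.4 212.   55.8 106. ] 0.63
[326.4 194.6  11.5  16.9] 0.62
```

View pics/m3.png

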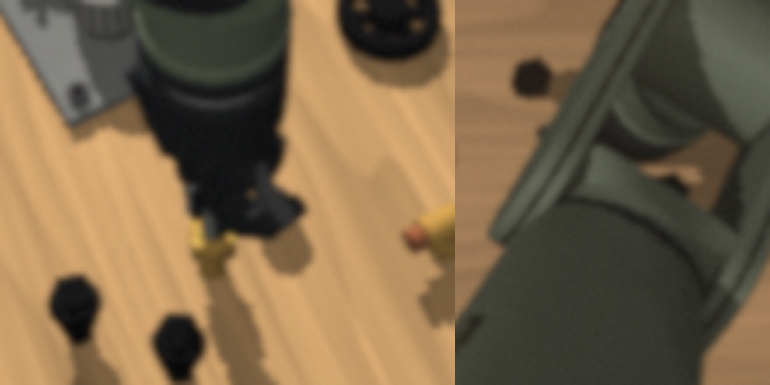

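The side crop shows the plug still standing at (266,300). The fingers' grey edge at (266,296) seems to lie over its head, so the tips may be higher or farther back than assumed. I'll raise the shut gripper and check the tip against its projection.

```bash
python3 -m crank '[[0,0,-0.03,0],[0,0,-0.06,0],[0,0,-0.06,0],[0,0,-0.06,0],[0,0,-0.06,0]]' -1; cat > g.py <<'E'
from h import *
s=r.grab_frame('side'); o=r.get_obs(); T=rot(o['tool_rot'])
k=6; x0,y0=212,215; im=cv2.resize(s['img'][y0:y0+100,x0:x0+110,::-1],None,fx=k,fy=k,interpolation=cv2.INTER_CUBIC)
for d,c in(((0,0,0),(0,0,255)),((.011,0,0),(0,255,0)),((-.011,0,0),(0,255,0)),((0,.015,0),(255,0,0)),((0,-.015,0),(255,0,0)),((0,0,-.02),(255,0,255)),((0,0,-.073),(255,0,255))):
    u=(proj(s,[o['ee_pos']+T@np.array(d)])[0]+.5-[x0,y0])*k; cv2.circle(im,tuple(int(v) for v in u),3,c,-1)
cv2.imwrite('pics/m4.png',im); print(o['ee_pos'],o['gripper_width'],o['tool_rot'])
for b in r.boxes_of('plug_mid',s)[:4]: print(np.round(b['extent'],1),round(b['conf'],2))
E
python3 g.py
```

```text
time_s: 5.35
ee_pos: [0.5122, -0.2748, 0.0873]
tool_rot: [3.139, -0.002, -2.863]
force: [0.3, 0.2, 0.1]
gripper_width: 0.0001
finger_force: 0.0
[ 0.51233539 -0.27485098  0.08732832] 1.2748539119231976e-05 [ 3.13918205e+00 -1.82076195e-03 -2.86341328e+00]
[267.4 297.4  13.8  17. ] 0.75
[226.1 320.   18.1  19.3] 0.73
[256.8 330.6  16.1  19.3] 0.54
```

View pics/m4.png

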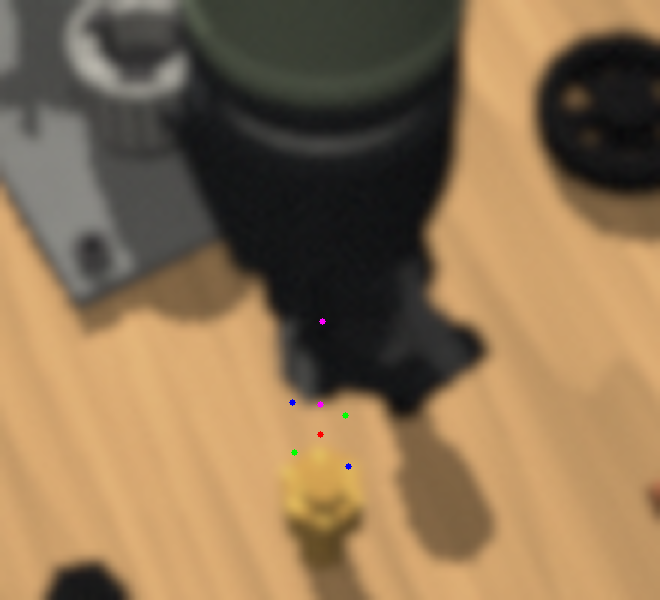

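The dark "second finger" at (279,283) is really the black look-alike standing behind at (280,273). Only the grey-tipped finger at about (263,280) is the gripper, and it appears some 7-10 rows above its projection. I'll check that against the first side picture, and against how the grey tip moved.

```bash
cat > i.py <<'E'
from h import *
s=r.grab_frame('side'); t=r.grab_frame('top')
print('start tcp', proj(s,[[.1737,.5482,.1954]]),proj(t,[[.1737,.5482,.1954]]))
o=r.get_obs(); 
for z in(0,.03,.06): print(z,proj(s,[o['ee_pos']+[0,0,z]]))
im=cv2.imread('pics/side0.png'); im=im[0:130,0:130]
for u in proj(s,[[.1737,.5482,.1954],[.1737,.5482,.2254]]): cv2.circle(im,tuple(int(v*1.5) for v in u),2,(0,0,255),-1)
a=cv2.resize(im,(400,400),interpolation=cv2.INTER_CUBIC)
b=cv2.resize(t['img'][165:265,295:395,::-1],(400,400),interpolation=cv2.INTER_CUBIC)
for z in(0,.03): 
  u=(proj(t,[o['ee_pos']+[0,0,z]])[0]-[295,165])*4; cv2.circle(b,tuple(int(v) for v in u),2,(0,0,255),-1)
cv2.imwrite('pics/m5.png',np.hstack([a,b])); print(o['ee_pos'])
E
python3 i.py
```

```text
start tcp [[47.56356789 70.37103101]] [[-13.30163473 379.42935709]]
0 [[265.18332491 286.7616104 ]]
0.03 [[265.27209768 279.34597627]]
0.06 [[265.36635025 271.46056963]]
[ 0.51285327 -0.27520845  0.08799094]
```

View pics/m5.png

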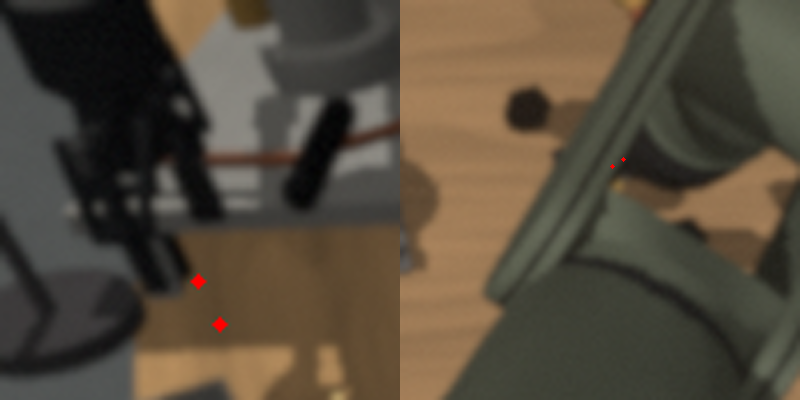

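The start picture shows the same thing: fingertips at about (38,54), some 35 mm farther up the tool axis than the reported TCP. Since the fingers also closed freely over a 54 mm plug at TCP z = 29 mm, the real tips must sit 25-40 mm behind it. So I descend with TCP near z = 0 in small steps while watching the force.

```bash
python3 -m crank '[[0,0,0,0],[0,0,0,0],[0,0,0,0],[0,0,0.02,0],[0,0,0.04,0],[0,0,0.055,0],[0,0,0.055,0],[0,0,0.055,0]]' 0.2 40;  python3 -m crank '[[0,0,0.006,0],[0,0,0.012,0],[0,0,0.018,0],[0,0,0.024,0],[0,0,0.03,0],[0,0,0.03,0],[0,0,0.03,0]]'
```

```text
time_s: 6.55
ee_pos: [0.5139, -0.276, 0.0345]
tool_rot: [-3.141, 0.001, -2.863]
force: [-0.3, -0.2, -0.0]
gripper_width: 0.051
finger_force: 0.0
time_s: 7.42
ee_pos: [0.5135, -0.2757, 0.004]
tool_rot: [-3.141, 0.0, -2.863]
force: [0.0, -0.2, 1.1]
gripper_width: 0.0511
finger_force: 0.0
```

```bash
python3 -m crank '[[0,0,0,0],[0,0,0,0],[0,0,0,0]]' 0.0 ;python3 -c "
from h import *
print(delta([.513,-.2745,0],3.42-2*np.pi))"
```

```text
time_s: 7.8
ee_pos: [0.5135, -0.2757, 0.0041]
tool_rot: [-3.141, 0.0, -2.863]
force: [0.3, 0.0, -0.1]
gripper_width: 0.0429
finger_force: 0.0
(array([ 0.0001,  0.0013,  0.0041, -0.0002]), 'wrapped', np.float64(-0.0), 'q6', np.float64(-2.49))
```

```bash
python3 -m crank '[[0,0,0.004,0],[0,0,0.004,0],[0,0,0.004,0],[0,0,0.004,0],[0,0,0.004,0]]' -0.8 40; python3 -c "
from h import *
o=r.get_obs();print(o['ee_pos'],o['ft_torque'],o['finger_force'])"
```

```text
time_s: 8.43
ee_pos: [0.514, -0.2761, 0.0007]
tool_rot: [-3.14, 0.001, -2.863]
force: [-0.7, 0.2, 5.1]
gripper_width: 0.0257
finger_force: 39.7
[ 0.51398173 -0.27606717  0.00072452] [ 0.09505393  0.14215086 -0.00459738] 39.74047066087451
```

Plug gripped at 26 mm. Lift and carry it over the chuck.

```bash
python3 -m crank '[[0,0,-0.01,0],[0,0,-0.04,0],[0,0,-0.09,0],[0,0,-0.1,0],[0,0,-0.1,0]]'; python3 -m crank '[[-0.014,0.047,0,0],[-0.033,0.1,0,0],[-0.048,0.15,0,0],[-0.054,0.178,0,0],[-0.0568,0.1876,0,0],[-0.0568,0.1876,0,0],[-0.0568,0.1876,0,0],[-0.0568,0.1876,0,0]]'; cat > j.py <<'E'
from h import *
o=r.get_obs(); s=r.grab_frame('side'); t=r.grab_frame('top')
print(o['ee_pos'],o['force'],o['ft_torque'],o['finger_force'],delta([.517,-.080,.07],-2.863))
p=o['ee_pos']
print('plug foot pred side',proj(s,[p]),'hex centre',proj(s,[p+[0,0,.04]]),proj(s,[[.5172,-.0804,.062]]))
a=cv2.resize(s['img'][170:270,180:290,::-1],None,fx=4.5,fy=4.5,interpolation=cv2.INTER_CUBIC)
cv2.imwrite('pics/m6.png',a)
E
python3 j.py
```

```text
time_s: 9.05
ee_pos: [0.5134, -0.2757, 0.1002]
tool_rot: [-3.141, 0.0, -2.863]
force: [-0.2, 0.1, -0.6]
gripper_width: 0.0257
finger_force: 39.7
time_s: 10.05
ee_pos: [0.5166, -0.0808, 0.0999]
tool_rot: [-3.141, -0.0, -2.865]
force: [1.0, 0.2, -1.4]
gripper_width: 0.0257
finger_force: 39.8
[ 0.51660231 -0.0808292   0.09987081] [ 0.99135749  0.23822105 -1.4214305 ] [0.05121348 0.00690377 0.02374578] 39.79960963706617 (array([-0.0006,  0.0004,  0.03  , -0.0018]), 'wrapped', np.float64(-0.002), 'q6', np.float64(-2.168))
plug foot pred side [[233.51867386 211.94383028]] hex centre [[232.49517395 200.58017071]] [[234.6027656  221.79256066]]
```

View pics/m6.png

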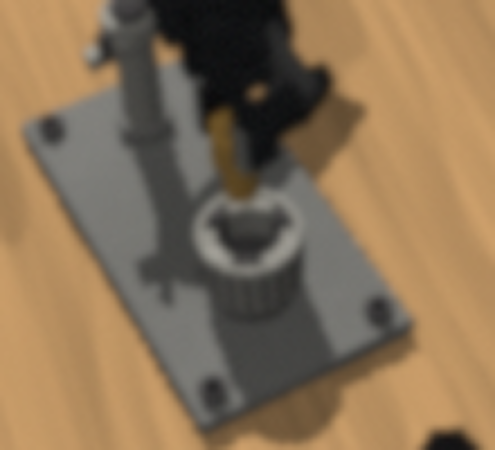

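The picture shows the plug's foot at (234,212), as projected, right over the chuck mouth at (235,221). Lowering it carefully.

```bash
python3 -m crank '[[0,0,0.012,0],[0,0,0.024,0],[0,0,0.032,0],[0,0,0.037,0],[0,0,0.041,0],[0,0,0.045,0],[0,0,0.048,0],[0,0,0.048,0]]'; python3 -m crank '[[0,0,0.003,0],[0,0,0.006,0],[0,0,0.009,0],[0,0,0.011,0],[0,0,0.0125,0],[0,0,0.0125,0]]'; python3 -c "
from h import *
o=r.get_obs();print(o['ee_pos'],o['ft_torque'],o['force'])"
```

```text
time_s: 11.15
ee_pos: [0.5163, -0.0796, 0.0518]
tool_rot: [3.141, -0.0, -2.863]
force: [0.5, -0.0, -1.4]
gripper_width: 0.0259
finger_force: 39.8
time_s: 11.9
ee_pos: [0.5164, -0.0796, 0.0393]
tool_rot: [3.141, -0.0, -2.863]
force: [-0.5, -1.0, -1.5]
gripper_width: 0.0255
finger_force: 39.8
[ 0.51635013 -0.07961168  0.0392896 ] [ 0.02157759  0.07017712 -0.00044128] [-0.50855258 -0.98086507 -1.53648336]
```

```bash
python3 -m crank '[[0,0,0.001,0],[0,0,0.002,0],[0,0,0.0025,0],[0,0,0.0025,0]]'; python3 -m crank '[[0,0,0.0005,0],[0,0,0.001,0],[0,0,0.001,0]]'
```

```text
time_s: 12.4
ee_pos: [0.5164, -0.0796, 0.0369]
tool_rot: [3.142, -0.0, -2.863]
force: [0.1, -0.2, -0.8]
gripper_width: 0.0258
finger_force: 39.8
time_s: 12.78
ee_pos: [0.5167, -0.0796, 0.0367]
tool_rot: [-3.141, 0.0, -2.863]
force: [-1.9, 1.8, 4.9]
gripper_width: 0.0258
finger_force: 40.5
```

Floor felt at 5 N. Release, open wide in place, look at the plug, then go down round the sleeve.

```bash
python3 -m crank '[[0,0,0,0],[0,0,0,0],[0,0,0,0],[0,0,-0.004,0],[0,0,-0.004,0]]' 1 40; cat > k.py <<'E'
from h import *
s=r.grab_frame('side'); o=r.get_obs(); print(o['ee_pos'],o['gripper_width'],delta([.517,-.081,0],-2.863))
b=[x for x in r.boxes_of('plug_mid',s)]
for x in b: print(np.round(x['extent'],1),round(x['conf'],2))
print(proj(s,[[.517,-.081,.09],[.517,-.081,.076],[.517,-.081,.063]]))
cv2.imwrite('pics/m7.png',cv2.resize(s['img'][160:270,175:295,::-1],None,fx=5,fy=5,interpolation=cv2.INTER_CUBIC))
E
python3 k.py
```

```text
time_s: 13.4
ee_pos: [0.5169, -0.0798, 0.0404]
tool_rot: [-3.141, 0.001, -2.863]
force: [0.6, 0.4, 0.8]
gripper_width: 0.0851
finger_force: 0.0
[ 0.5167696  -0.07973344  0.04024444] 0.08529830866507501 (array([ 0.0001, -0.0013,  0.0402, -0.0004]), 'wrapped', np.float64(-0.0), 'q6', np.float64(-2.168))
[279.6 277.   15.5  20.4] 0.73
[235.1 220.1  12.3  18.1] 0.68
[255.  327.4  15.3  24. ] 0.51
[[233.94882796 214.63060595]
 [234.28305923 218.36226986]
 [234.58653511 221.74934865]]
```

View pics/m7.png

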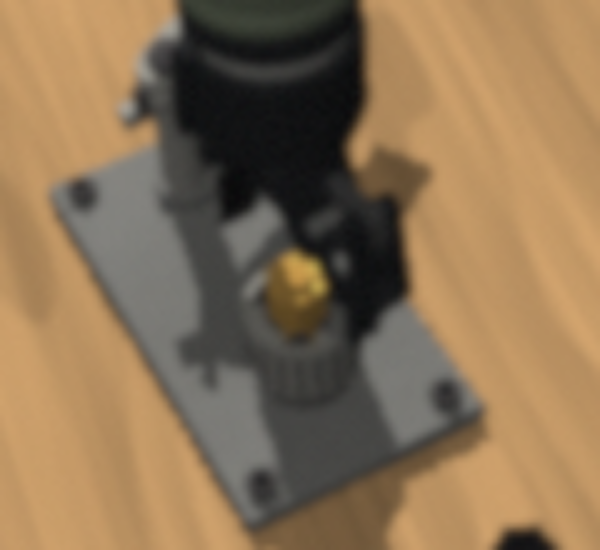

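The plug stands upright in the chuck, head at (234.6,218.4) where projected, with the fingers clear. Going down round the sleeve.

```bash
python3 -m crank '[[0,-0.001,0.008,0],[0,-0.001,0.016,0],[0,-0.001,0.024,0],[0,-0.001,0.03,0],[0,-0.001,0.036,0],[0,-0.001,0.042,0],[0,-0.001,0.044,0],[0,-0.001,0.044,0]]'; python3 -m crank '[[0,0,0,0],[0,0,0,0],[0,0,0,0],[0,0,0,0]]' 0 30; python3 -c "
from h import *
o=r.get_obs();print(o['ee_pos'],o['ft_torque'],o['force'],o['qpos'])"
```

```text
time_s: 14.5
ee_pos: [0.5167, -0.0806, -0.0041]
tool_rot: [3.142, -0.0, -2.863]
force: [-0.2, -0.1, 0.2]
gripper_width: 0.0856
finger_force: 0.0
time_s: 15.0
ee_pos: [0.5163, -0.0785, -0.0033]
tool_rot: [3.138, -0.0, -2.864]
force: [-2.1, 5.9, 6.7]
gripper_width: 0.0554
finger_force: 31.7
[ 0.51628809 -0.07846882 -0.00329529] [ 1.15393936  0.37813735 -0.04909421] [-2.0924581   5.92376272  6.68982547] [-0.31876408  0.35370915  1.82035325  0.00373969  0.96969262 -2.1691263 ]
```

```bash
python3 -m crank '[[0,0.002,0.001,0],[0,0.002,0.001,0],[0,0.002,0.001,0]]' -0.2 60; cat > st.py <<'E'
from h import *
o=r.get_obs(); print('pos',o['ee_pos'].round(4),'yaw',round(o['tool_rot'][2],3),'F',o['force'].round(1),'M',o['ft_torque'].round(3),'q6',round(o['qpos'][5],3),'ff',round(o['finger_force'],1),'w',round(o['gripper_width'],4),'tau6',o['tau'][5].round(3),'t',o['time_s'])
E
python3 st.py; python3 -m crank '[[0,0,0,0.06],[0,0,0,0.12],[0,0,0,0.18],[0,0,0,0.24],[0,0,0,0.3]]'; python3 st.py
```

```text
time_s: 15.38
ee_pos: [0.5163, -0.0785, -0.0031]
tool_rot: [3.141, -0.0, -2.864]
force: [-4.3, 1.2, 11.6]
gripper_width: 0.0548
finger_force: 60.9
pos [ 0.5163 -0.0785 -0.0031] yaw -2.864 F [-4.3  1.2 11.6] M [ 0.745  0.844 -0.06 ] q6 -2.166 ff 60.9 w 0.0548 tau6 -0.069 t 15.375
time_s: 16.0
ee_pos: [0.5163, -0.0777, -0.0031]
tool_rot: [3.14, -0.0, 3.118]
force: [-5.3, 4.0, 13.1]
gripper_width: 0.0551
finger_force: 61.1
pos [ 0.5163 -0.0777 -0.0031] yaw 3.118 F [-5.3  4.  13.1] M [1.124 0.706 0.302] q6 -1.865 ff 61.1 w 0.0551 tau6 -0.136 t 16.0
```

```bash
python3 -m crank '[[0.0015,0.0013,-0.003,0.06],[0.0015,0.0013,-0.003,0.16],[0.0015,0.0013,-0.003,0.26],[0.0015,0.0013,-0.003,0.36],[0.0015,0.0013,-0.003,0.46],[0.0015,0.0013,-0.003,0.56],[0.0015,0.0013,-0.003,0.66],[0.0015,0.0013,-0.003,0.76]]'; python3 st.py
```

```text
time_s: 17.0
ee_pos: [0.5172, -0.0758, -0.0029]
tool_rot: [3.136, 0.002, 2.356]
force: [10.1, 4.9, -13.1]
gripper_width: 0.0544
finger_force: 70.9
pos [ 0.5172 -0.0758 -0.0029] yaw 2.356 F [ 10.1   4.9 -13.1] M [ 0.799 -1.443  0.261] q6 -1.102 ff 70.9 w 0.0544 tau6 -0.36 t 17.0
```

The forces give the chuck axis at about (0.5192, -0.0778). I'll take a fresh grip centred there.

```bash
python3 -m crank '[[0,0,0,0],[-0.0035,0.0029,0.0015,0],[-0.0035,0.0029,0.0015,0],[-0.0035,0.0029,0.0015,0]]' 0.6; python3 st.py;  python3 -m crank '[[0,0,0,0],[0,0,0,0],[0,0,0,0],[0,0,0,0]]' -0.2 60; python3 st.py
```

```text
time_s: 17.5
ee_pos: [0.5194, -0.0779, -0.0033]
tool_rot: [3.142, 0.0, 2.36]
force: [0.7, -0.6, 0.7]
gripper_width: 0.0685
finger_force: 0.0
pos [ 0.5194 -0.0779 -0.0033] yaw 2.36 F [ 0.7 -0.6  0.7] M [-0.016 -0.007  0.031] q6 -1.103 ff 0.0 w 0.0685 tau6 -0.001 t 17.5
time_s: 18.0
ee_pos: [0.5191, -0.078, -0.0029]
tool_rot: [-3.141, 0.0, 2.36]
force: [-3.0, 0.5, 5.1]
gripper_width: 0.0546
finger_force: 63.4
pos [ 0.5191 -0.078  -0.0029] yaw 2.36 F [-3.   0.5  5.1] M [-0.139  0.502  0.07 ] q6 -1.103 ff 63.4 w 0.0546 tau6 0.02 t 18.0
```

```bash
python3 -m crank '[[0,0,0,0.1],[0,0,0,0.2],[0,0,0,0.3],[0,0,0,0.4],[0,0,0,0.5],[0,0,0,0.6]]'; python3 st.py
```

```text
time_s: 18.75
ee_pos: [0.519, -0.0781, -0.0029]
tool_rot: [-3.141, 0.001, 1.758]
force: [-2.5, 0.4, 5.5]
gripper_width: 0.0546
finger_force: 63.6
pos [ 0.519  -0.0781 -0.0029] yaw 1.758 F [-2.5  0.4  5.5] M [-0.094  0.622  0.246] q6 -0.5 ff 63.6 w 0.0546 tau6 -0.386 t 18.75
```

```bash
python3 -m crank '[[0,0,0,0.08],[0,0,0,0.16],[0,0,0,0.24],[0,0,0,0.32]]'; python3 st.py
```

```text
time_s: 19.25
ee_pos: [0.5189, -0.078, -0.0029]
tool_rot: [-3.141, 0.001, 1.438]
force: [-2.3, 0.6, 6.0]
gripper_width: 0.0545
finger_force: 63.6
pos [ 0.5189 -0.078  -0.0029] yaw 1.438 F [-2.3  0.6  6. ] M [-0.083  0.534  0.205] q6 -0.181 ff 63.6 w 0.0545 tau6 -0.264 t 19.25
```

```bash
python3 -m crank '[[0,0,0,0.08],[0,0,0,0.16],[0,0,0,0.24]]'; python3 st.py
```

```text
time_s: 19.62
ee_pos: [0.5189, -0.0781, -0.0029]
tool_rot: [-3.141, 0.001, 1.198]
force: [-2.9, -0.8, 5.6]
gripper_width: 0.0549
finger_force: 63.6
pos [ 0.5189 -0.0781 -0.0029] yaw 1.198 F [-2.9 -0.8  5.6] M [-0.03   0.656  0.252] q6 0.059 ff 63.6 w 0.0549 tau6 -0.264 t 19.625
```

Total is about 2.2 rad and still only friction.

```bash
python3 -m crank '[[0,0,0,0.08],[0,0,0,0.16],[0,0,0,0.24]]'; python3 st.py
```

```text
time_s: 20.0
ee_pos: [0.5188, -0.078, -0.0029]
tool_rot: [-3.141, 0.001, 0.958]
force: [-2.2, 0.8, 6.2]
gripper_width: 0.0545
finger_force: 63.6
pos [ 0.5188 -0.078  -0.0029] yaw 0.958 F [-2.2  0.8  6.2] M [-0.033  0.61   0.346] q6 0.299 ff 63.6 w 0.0545 tau6 -0.233 t 20.0
```

```bash
python3 -m crank '[[0,0,0,0.07],[0,0,0,0.14],[0,0,0,0.21]]'; python3 st.py
```

```text
time_s: 20.38
ee_pos: [0.5188, -0.078, -0.0029]
tool_rot: [-3.141, 0.001, 0.749]
force: [-2.5, -0.5, 5.6]
gripper_width: 0.0546
finger_force: 63.6
pos [ 0.5188 -0.078  -0.0029] yaw 0.749 F [-2.5 -0.5  5.6] M [0.174 0.613 0.318] q6 0.509 ff 63.6 w 0.0546 tau6 -0.121 t 20.375
```

```bash
python3 -m crank '[[0,0,0,0.06],[0,0,0,0.12]]'; python3 st.py
```

```text
time_s: 20.62
ee_pos: [0.5188, -0.0779, -0.0029]
tool_rot: [-3.141, 0.001, 0.629]
force: [-2.7, -0.5, 6.1]
gripper_width: 0.0549
finger_force: 63.6
pos [ 0.5188 -0.0779 -0.0029] yaw 0.629 F [-2.7 -0.5  6.1] M [0.166 0.612 0.389] q6 0.628 ff 63.6 w 0.0549 tau6 -0.029 t 20.625
```

```bash
python3 -m crank '[[0,0,0,0.06],[0,0,0,0.12]]'; python3 st.py
```

```text
time_s: 20.88
ee_pos: [0.5187, -0.0779, -0.0029]
tool_rot: [-3.141, 0.001, 0.509]
force: [-2.9, -0.3, 7.0]
gripper_width: 0.0549
finger_force: 63.6
pos [ 0.5187 -0.0779 -0.0029] yaw 0.509 F [-2.9 -0.3  7. ] M [0.139 0.631 0.4  ] q6 0.748 ff 63.6 w 0.0549 tau6 0.0 t 20.875
```

```bash
python3 -m crank '[[0,0,0,0.06],[0,0,0,0.12]]'; python3 st.py
```

```text
time_s: 21.12
ee_pos: [0.5187, -0.0779, -0.0029]
tool_rot: [-3.141, 0.001, 0.389]
force: [-3.2, 0.5, 6.7]
gripper_width: 0.0545
finger_force: 63.7
pos [ 0.5187 -0.0779 -0.0029] yaw 0.389 F [-3.2  0.5  6.7] M [0.2   0.607 0.494] q6 0.868 ff 63.7 w 0.0545 tau6 0.032 t 21.125
```

```bash
python3 -m crank '[[0,0,0,0.05],[0,0,0,0.1]]'; python3 st.py
```

```text
time_s: 21.38
ee_pos: [0.5188, -0.0779, -0.0029]
tool_rot: [-3.142, 0.001, 0.29]
force: [-3.0, -1.1, 6.8]
gripper_width: 0.0547
finger_force: 63.7
pos [ 0.5188 -0.0779 -0.0029] yaw 0.29 F [-3.  -1.1  6.8] M [0.268 0.612 0.43 ] q6 0.968 ff 63.7 w 0.0547 tau6 0.132 t 21.375
```

About 0.45-0.5 N·m now. Let go, re-grip, and check by feel whether it eased back.

```bash
python3 -m crank '[[0,0,0,0],[0,0,0,0],[0,0,0,0],[0,0,0,0]]' 0.6; python3 st.py; python3 -m crank '[[0,0,0,0],[0,0,0,0],[0,0,0,0],[0,0,0,0]]' -0.2 60; python3 st.py; python3 -m crank '[[0,0,0,0.05]]'; python3 st.py; python3 -m crank '[[0,0,0,0.05]]'; python3 st.py
```

```text
time_s: 21.88
ee_pos: [0.5193, -0.0777, -0.0036]
tool_rot: [-3.142, -0.0, 0.29]
force: [-0.5, -0.9, -0.2]
gripper_width: 0.0682
finger_force: 0.0
pos [ 0.5193 -0.0777 -0.0036] yaw 0.29 F [-0.5 -0.9 -0.2] M [-0.031 -0.013  0.031] q6 0.967 ff 0.0 w 0.0682 tau6 -0.001 t 21.875
time_s: 22.38
ee_pos: [0.5193, -0.0777, -0.0031]
tool_rot: [3.142, 0.0, 0.29]
force: [-1.3, 0.9, 5.2]
gripper_width: 0.0547
finger_force: 63.7
pos [ 0.5193 -0.0777 -0.0031] yaw 0.29 F [-1.3  0.9  5.2] M [0.201 0.376 0.111] q6 0.967 ff 63.7 w 0.0547 tau6 0.069 t 22.375
time_s: 22.5
ee_pos: [0.5193, -0.0777, -0.0031]
tool_rot: [3.141, 0.0, 0.24]
force: [-2.1, 0.6, 5.0]
gripper_width: 0.0545
finger_force: 63.7
pos [ 0.5193 -0.0777 -0.0031] yaw 0.24 F [-2.1  0.6  5. ] M [0.231 0.347 0.507] q6 1.018 ff 63.7 w 0.0545 tau6 0.086 t 22.5
time_s: 22.62
ee_pos: [0.5193, -0.0778, -0.0031]
tool_rot: [3.141, 0.0, 0.19]
force: [-1.0, 0.1, 5.3]
gripper_width: 0.0549
finger_force: 63.7
pos [ 0.5193 -0.0778 -0.0031] yaw 0.19 F [-1.   0.1  5.3] M [0.204 0.306 0.503] q6 1.068 ff 63.7 w 0.0549 tau6 0.173 t 22.625
```

```bash
python3 -m crank '[[0,0,0,0.05]]'; python3 st.py; python3 -m crank '[[0,0,0,0.05]]'; python3 st.py
```

```text
time_s: 22.75
ee_pos: [0.5193, -0.0778, -0.0031]
tool_rot: [3.141, 0.0, 0.14]
force: [-1.9, 1.1, 4.8]
gripper_width: 0.0549
finger_force: 63.7
pos [ 0.5193 -0.0778 -0.0031] yaw 0.14 F [-1.9  1.1  4.8] M [0.228 0.324 0.565] q6 1.118 ff 63.7 w 0.0549 tau6 0.196 t 22.75
time_s: 22.88
ee_pos: [0.5193, -0.0778, -0.0031]
tool_rot: [3.141, 0.0, 0.09]
force: [-1.2, 0.7, 5.3]
gripper_width: 0.0548
finger_force: 63.7
pos [ 0.5193 -0.0778 -0.0031] yaw 0.09 F [-1.2  0.7  5.3] M [0.221 0.358 0.535] q6 1.168 ff 63.7 w 0.0548 tau6 0.218 t 22.875
```

Firm at about 0.55 N·m, so stop there. Let go, lift clear, shut the fingers and move outside the swing plate.

```bash
python3 -m crank '[[0,0,0,0],[0,0,0,0],[0,0,0,0],[0,0,-0.02,0],[0,0,-0.06,0],[0,0,-0.1,0],[0,0,-0.13,0],[0,0,-0.13,0]]' 1; python3 -m crank '[[0,0,0,0]]' -1; cat > p.py <<'E'
from h import *
PV=np.array([.501,.056])
def pt(deg,d,rho=.125):
    a=np.deg2rad(deg); return PV+rho*np.array([np.cos(a),np.sin(a)])+d*np.array([-np.sin(a),np.cos(a)])
if __name__=='__main__':
    s=r.grab_frame('side')
    for b in r.boxes_of('plug_mid',s): print(np.round(b['extent'],1),round(b['conf'],2))
    print(delta([*pt(36.4,.065),.127],np.deg2rad(126.4)))
E
python3 p.py; python3 st.py
```

```text
time_s: 23.88
ee_pos: [0.5219, -0.0786, 0.1296]
tool_rot: [3.139, -0.007, 0.09]
force: [-0.0, 0.2, 0.3]
gripper_width: 0.0854
finger_force: 0.0
time_s: 24.0
ee_pos: [0.5185, -0.0775, 0.1255]
tool_rot: [-3.141, 0.001, 0.09]
force: [-0.9, -1.0, -0.7]
gripper_width: 0.07
finger_force: 0.0
[279.3 275.4  10.4  22.6] 0.73
[227.6 319.2  21.2  21.1] 0.68
[329.3 296.4  23.8  15.1] 0.6
[235.7 216.2  15.3  13.5] 0.48
(array([ 0.0683, -0.2547, -0.0023, -2.1163]), 'wrapped', np.float64(1.025), 'q6', np.float64(1.167))
pos [ 0.5178 -0.0773  0.1246] yaw 0.09 F [-0.3  0.1 -0.3] M [-0.002 -0.039  0.054] q6 1.167 ff 0.0 w 0.0554 tau6 -0.0 t 24.1
```

```bash
python3 -m crank '[[0.034,-0.06,-0.003,-0.18],[0.068,-0.12,-0.003,-0.36],[0.068,-0.18,-0.003,-0.54],[0.068,-0.23,-0.003,-0.72],[0.068,-0.254,-0.003,-0.9],[0.068,-0.254,-0.003,-1.08],[0.068,-0.254,-0.003,-1.26],[0.068,-0.254,-0.003,-1.44]]' -1; python3 -c "
from p import *
print(delta([*pt(36.4,.065),.05],np.deg2rad(126.4)))"
```

```text
time_s: 25.1
ee_pos: [0.5629, 0.1814, 0.1274]
tool_rot: [-3.138, 0.001, 1.536]
force: [1.0, 0.4, 0.1]
gripper_width: 0.0001
finger_force: 0.0
(array([ 1.200e-03,  4.000e-04,  7.740e-02, -6.699e-01]), 'wrapped', np.float64(-0.67), 'q6', np.float64(0.2))
```

```bash
python3 -m crank '[[0.001,0,0.0,-0.18],[0.001,0,0.02,-0.36],[0.001,0,0.045,-0.54],[0.001,0,0.065,-0.67],[0.001,0,0.077,-0.67],[0.001,0,0.077,-0.67]]'; cat > arc.py <<'E'
from p import *
import sys
o=r.get_obs(); T=rot(o['tool_rot']); y0=o['tool_rot'][2]
for a in map(float,sys.argv[2].split(',')):
    g=T.T@np.array([*(pt(a,float(sys.argv[1]))-o['ee_pos'][:2]),0]); w=np.deg2rad(a+90); print([*np.round(g[:2],4),0,round(-(w-y0),3)])
E
python3 st.py; python3 arc.py .03 36.4,30,24,18,12,6,0
```

```text
time_s: 25.85
ee_pos: [0.5627, 0.1821, 0.0505]
tool_rot: [-3.138, -0.002, 2.198]
force: [-0.1, 0.4, 0.8]
gripper_width: 0.0001
finger_force: 0.0
pos [0.5627 0.1821 0.0505] yaw 2.198 F [-0.1  0.4  0.8] M [ 0.032 -0.033  0.021] q6 -0.461 ff 0.0 w 0.0001 tau6 0.004 t 25.85
[np.float64(-0.0349), np.float64(0.0008), 0, np.float64(-0.008)]
[np.float64(-0.049), np.float64(0.0035), 0, np.float64(0.104)]
[np.float64(-0.0624), np.float64(0.0046), 0, np.float64(0.208)]
[np.float64(-0.0758), np.float64(0.0043), 0, np.float64(0.313)]
[np.float64(-0.0892), np.float64(0.0025), 0, np.float64(0.418)]
[np.float64(-0.1023), np.float64(-0.0006), 0, np.float64(0.522)]
[np.float64(-0.1149), np.float64(-0.0051), 0, np.float64(0.627)]
```

```bash
python3 -m crank '[[-0.012,0,0,0],[-0.024,0,0,0],[-0.035,0.001,0,0],[-0.049,0.0035,0,0.1],[-0.062,0.0046,0,0.21],[-0.076,0.0043,0,0.31]]'; python3 st.py; python3 arc.py .03 12,6,0,-6,-12,-18,-24,-30
```

```text
time_s: 26.6
ee_pos: [0.613, 0.1228, 0.0529]
tool_rot: [3.141, -0.0, 1.886]
force: [-1.1, 1.1, 0.3]
gripper_width: -0.0003
finger_force: 0.6
pos [0.613  0.1228 0.0529] yaw 1.886 F [-1.1  1.1  0.3] M [ 0.095  0.177 -0.028] q6 -0.256 ff 0.6 w -0.0003 tau6 -0.517 t 26.6
[np.float64(-0.0121), np.float64(0.0002), 0, np.float64(0.106)]
[np.float64(-0.0256), np.float64(0.0013), 0, np.float64(0.21)]
[np.float64(-0.039), np.float64(0.0009), 0, np.float64(0.315)]
[np.float64(-0.0523), np.float64(-0.0008), 0, np.float64(0.42)]
[np.float64(-0.0654), np.float64(-0.004), 0, np.float64(0.524)]
[np.float64(-0.0781), np.float64(-0.0085), 0, np.float64(0.629)]
[np.float64(-0.0902), np.float64(-0.0143), 0, np.float64(0.734)]
[np.float64(-0.1017), np.float64(-0.0213), 0, np.float64(0.839)]
```

Contact at 1.6 N, as expected for the plate. Carry on round the arc.

```bash
python3 -m crank '[[-0.012,0,0.002,0.105],[-0.0256,0.0013,0.002,0.21],[-0.039,0.001,0.002,0.315],[-0.052,-0.001,0.002,0.42],[-0.065,-0.004,0.002,0.524],[-0.078,-0.0085,0.002,0.63],[-0.09,-0.0143,0.002,0.734],[-0.102,-0.021,0.002,0.84]]'; python3 st.py; python3 arc.py .03 -- 2>/dev/null; python3 arc.py .03 ' -36,-42,-48,-54,-60,-66,-70'
```

```text
time_s: 27.6
ee_pos: [0.625, 0.0193, 0.0508]
tool_rot: [3.141, -0.001, 1.045]
force: [-0.8, 1.5, 1.1]
gripper_width: 0.0
finger_force: 0.6
pos [0.625  0.0193 0.0508] yaw 1.045 F [-0.8  1.5  1.1] M [0.213 0.047 0.017] q6 0.417 ff 0.6 w 0.0 tau6 -0.559 t 27.6
[np.float64(-0.0134), np.float64(0.0017), 0, np.float64(0.103)]
[np.float64(-0.0268), np.float64(0.0028), 0, np.float64(0.208)]
[np.float64(-0.0403), np.float64(0.0025), 0, np.float64(0.312)]
[np.float64(-0.0536), np.float64(0.0008), 0, np.float64(0.417)]
[np.float64(-0.0667), np.float64(-0.0024), 0, np.float64(0.522)]
[np.float64(-0.0794), np.float64(-0.0068), 0, np.float64(0.627)]
[np.float64(-0.0876), np.float64(-0.0105), 0, np.float64(0.696)]
```

```bash
python3 -m crank '[[-0.0134,0.0017,0,0.103],[-0.0268,0.0028,0,0.208],[-0.04,0.0025,0,0.312],[-0.0536,0.001,0,0.417],[-0.0667,-0.0024,0,0.522],[-0.079,-0.0068,0,0.627],[-0.0876,-0.0105,0,0.696]]'; python3 st.py;  python3 arc.py .03 ' -73,-76,-78,-80,-82,-84'
```

```text
time_s: 28.48
ee_pos: [0.5725, -0.052, 0.0511]
tool_rot: [3.141, -0.002, 0.35]
force: [0.9, 0.5, -0.9]
gripper_width: -0.0002
finger_force: 0.6
pos [ 0.5725 -0.052   0.0511] yaw 0.35 F [ 0.9  0.5 -0.9] M [ 0.11  -0.123  0.035] q6 0.979 ff 0.6 w -0.0002 tau6 -0.323 t 28.475
[np.float64(-0.0068), np.float64(0.0004), 0, np.float64(0.053)]
[np.float64(-0.0135), np.float64(0.0015), 0, np.float64(0.106)]
[np.float64(-0.0179), np.float64(0.002), 0, np.float64(0.141)]
[np.float64(-0.0224), np.float64(0.0023), 0, np.float64(0.176)]
[np.float64(-0.0269), np.float64(0.0025), 0, np.float64(0.21)]
[np.float64(-0.0314), np.float64(0.0026), 0, np.float64(0.245)]
```

Now the last stretch, slowly, feeling for the stop.

```bash
python3 -m crank '[[-0.0045,0.0002,0,0.03],[-0.009,0.0008,0,0.07],[-0.0135,0.0015,0,0.106],[-0.016,0.0018,0,0.125],[-0.018,0.002,0,0.141],[-0.02,0.0022,0,0.16]]'; python3 st.py; python3 -m crank '[[-0.0015,0,0,0.012],[-0.003,0,0,0.024],[-0.0045,0,0,0.036]]'; python3 st.py
```

```text
time_s: 29.22
ee_pos: [0.5538, -0.0597, 0.0505]
tool_rot: [3.142, -0.0, 0.193]
force: [1.6, -0.6, 0.5]
gripper_width: -0.0001
finger_force: 0.5
pos [ 0.5538 -0.0597  0.0505] yaw 0.193 F [ 1.6 -0.6  0.5] M [-0.08  -0.191  0.024] q6 1.115 ff 0.5 w -0.0001 tau6 -0.104 t 29.225
time_s: 29.6
ee_pos: [0.5492, -0.0607, 0.0503]
tool_rot: [-3.142, 0.0, 0.157]
force: [1.0, -0.9, 0.7]
gripper_width: -0.0003
finger_force: 0.5
pos [ 0.5492 -0.0607  0.0503] yaw 0.157 F [ 1.  -0.9  0.7] M [-0.079 -0.232 -0.017] q6 1.147 ff 0.5 w -0.0003 tau6 -0.056 t 29.6
```

```bash
python3 -m crank '[[-0.0012,0,0,0.008],[-0.0024,0,0,0.016]]'; python3 -m crank '[[-0.0012,0,0,0],[-0.0024,0,0,0]]'; python3 st.py
```

```text
time_s: 29.85
ee_pos: [0.5469, -0.0611, 0.0504]
tool_rot: [3.142, 0.0, 0.141]
force: [1.0, -1.0, -0.7]
gripper_width: 0.0002
finger_force: 0.5
time_s: 30.1
ee_pos: [0.5449, -0.0613, 0.0505]
tool_rot: [3.141, -0.001, 0.142]
force: [4.2, 0.3, -2.4]
gripper_width: -0.0001
finger_force: 1.8
pos [ 0.5449 -0.0613  0.0505] yaw 0.142 F [ 4.2  0.3 -2.4] M [-0.015 -0.608  0.019] q6 1.159 ff 1.8 w -0.0001 tau6 0.009 t 30.1
```

```bash
python3 -m crank '[[-0.001,0,0,0],[-0.002,0,0,0],[-0.002,0,0,0]]'; python3 st.py
```

```text
time_s: 30.48
ee_pos: [0.5451, -0.0614, 0.0506]
tool_rot: [3.141, -0.006, 0.141]
force: [8.2, 0.3, -5.7]
gripper_width: -0.0001
finger_force: 4.1
pos [ 0.5451 -0.0614  0.0506] yaw 0.141 F [ 8.2  0.3 -5.7] M [ 0.162 -1.357 -0.006] q6 1.157 ff 4.1 w -0.0001 tau6 0.0 t 30.475
```

It's at the stop: force climbs to 8 N with no motion, and the pusher is 28 mm off the chuck axis (17 + 11), as it should be. Back away and check.

```bash
python3 -m crank '[[0.006,0,0,0],[0.02,0,0,0],[0.05,0,0,0],[0.08,0,0,0],[0.1,0,-0.06,0],[0.1,0,-0.12,0],[0.1,0.0,-0.12,0],[0.1,0.0,-0.12,0]]'; python3 -m crank '[[0,0.06,0,0],[0,0.12,0,0],[0,0.18,0,0],[0,0.24,0,0],[0,0.24,0,0],[0,0.24,0,0]]'; cat > v.py <<'E'
from h import *
s=r.grab_frame('side'); t=r.grab_frame('top'); st=0
A=np.array([.5192,-.0778]); B=np.array([.501,.056]); u=(A-B)/np.linalg.norm(A-B); n=np.array([-u[1],u[0]])
for nm,f in(('side',s),('top',t)):
    P=[[*(B+u*l+n*w),z] for l in(0,.16) for w in(-.017,.017) for z in(.1,.108)]; q=proj(f,P); m,M=q.min(0),q.max(0)
    print(nm,'pred plate box',np.r_[(m+M)/2,M-m].round(1))
    for k in('plate','bush','plug_mid'):
        for b in r.boxes_of(k,f)[:3]: print(k,np.round(b['extent'],1),round(b['conf'],2))
    print('bush px pred',proj(f,[[*A,.112]]))
    g=cv2.cvtColor(f['img'],cv2.COLOR_RGB2GRAY); x,y=proj(f,[[*A,.112]])[0].astype(int); print(g[y-6:y+7,x-8:x+9])
o=r.get_obs();print(o['time_s'],o['ee_pos'])
E
python3 v.py
```

```text
time_s: 31.48
ee_pos: [0.6417, -0.0473, 0.1704]
tool_rot: [-3.142, 0.0, 0.142]
force: [0.0, -0.8, -0.9]
gripper_width: 0.0003
finger_force: 0.0
time_s: 32.22
ee_pos: [0.6741, -0.2843, 0.1675]
tool_rot: [-3.138, 0.004, 0.141]
force: [-0.4, 0.6, 0.5]
gripper_width: 0.0001
finger_force: 0.0
side pred plate box [224.1 195.2  43.5  51.8]
plate [223.6 195.9  43.6  49. ] 0.88
bush [223.2 193.8  42.5  47.7] 0.72
plug_mid [279.9 277.4  10.5  22. ] 0.63
plug_mid [256.4 330.4  16.1  20.5] 0.6
plug_mid [235.3 222.6  11.7   6.6] 0.58
bush px pred [[233.84462261 207.27828386]]
[[169 169 169 168 168 167 168 168 168 167 166 160 148 136 131 130 131]
 [167 169 169 168 167 168 167 167 166 166 166 164 157 144 133 130 130]
 [167 168 169 169 168 166 165 161 159 159 161 163 161 150 139 131 130]
 [166 167 168 168 166 162 152 143 137 136 141 151 157 157 148 136 131]
 [165 166 167 167 162 149 132 115 105 103 110 127 144 155 155 144 135]
 [161 166 167 164 154 133 107  87  73  71  82 100 123 145 157 154 142]
 [155 164 165 160 144 117  89  70  54  52  65  81 105 135 156 160 151]
 [142 158 163 158 136 105  81  67
[... 900 characters left out ...]
29 128 128 118]
 [131 132 130 128 122 115 106  99  97 103 108 117 124 127 129 128 116]
 [130 129 127 123 114  97  82  75  74  79  89  99 114 124 128 126 114]
 [130 129 127 119 102  81  65  58  57  63  71  85 105 121 127 126 117]
 [128 128 127 114  94  71  56  44  48  55  62  77  99 119 127 127 122]
 [129 128 126 113  91  69  57  44  46  53  64  78 100 119 127 129 125]
 [128 128 125 116  94  75  63  56  53  60  66  80 102 121 128 128 125]
 [129 127 127 119 104  87  74  66  64  65  76  91 110 122 128 128 125]
 [129 129 129 125 117 106  94  84  78  79  90 104 119 126 129 126 123]
 [130 130 129 127 125 122 114 106  98 100 107 114 123 125 126 123 117]]
32.625 [ 0.67577663 -0.28409888  0.17081624]
```

The bush shows at side (234,208) and top (272,208), within a pixel of the chuck axis. The plate box matches home, and the plug is seen beneath it. Handing in.

```bash
python3 -c "
from cell import r
print(r.sign_off())"
```

```text
the job is handed in; nothing more can be done
None
```

The job is handed in: the brass plug stands in the chuck with the jaws tightened to about 0.55 N·m, and the swing plate is home against its stop with the bush over the plug. It took about 33 s on the robot clock, and no other part was knowingly touched.

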